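Clamp a chamber slide in a spring-arm slide holder

TASK

Cock the slide holder's sprung arm back until its catch holds it by itself, stopping as soon as you feel the end buffer rather than forcing the arm hard into it. Lay the chamber slide flat in the empty pocket between the fence posts and end stops and let go of it, then press the trigger button so that the arm snaps back and clamps the slide against the fence. Leave everything else on the bench where it is.

Things in the scene. Friction and masses are not known exactly. Their poses are not given: they have to be found in the camera images.
- slide_holder: Fixed white box, 225 x 225 mm, its top a black stage 40 mm above the bench; in its own frame it covers x -160 to 65 mm and y -134 to 90 mm, z up. Origin on the bench straight under the pocket's centre.
- pocket (a point): Where the slide's centre (12 mm above the stage) is once clamped, long axis along x; holder's axes. The pocket is bare stage between end stops (10 mm high, faces at x -42 and 42 mm from here) and two fence posts on its +y side (16 mm high, 14 mm long, at x -28 and 28, faces at y 13; a finger fits between). Open on -y: set down up to 15 mm short of the fence, the slide is pushed home by the arm.
- clamp_pivot (a point): Upright pivot axis of the sprung arm, at (-110, -34) mm in the holder's frame, 17 mm above the stage. Fixed to the holder, same axes. The arm's bar is 11 mm wide, lies 14 to 20 mm above the stage and runs along the holder's +x at rest.
- stud (a point): Upright round steel stud, 14 mm in diameter, at the arm's end, 120 mm from the pivot, to push or pull the arm by. It stands from 20 to 56 mm above the stage; this point is on its axis, 40 mm above the stage (80 mm above the bench). x points from pivot to stud. At rest at (10, -34) mm in the holder's frame; cocking swings it towards the holder's -y. Above 20 N on the arm it is damaged.
- nub (a point): Centre of the arm's rubber nub that presses on the slide: 16 mm in diameter, 3 to 20 mm above the stage, 110 mm along the arm from the pivot and 19.6 mm to the pocket's side of its bar.
- clamp_arm (a joint): Arm angle, rad: 0 at rest with the pocket empty, about 0.06 clamping the slide, growing clockwise from above as it is cocked. Pushing the stud takes 2 to 8 N up to the catch. The catch angle differs from start to start, 0.42 to 0.82, and cannot be seen beforehand. Let go once caught, the arm falls back 2 to 8 mm at the stud and stays; not caught, it returns to rest.
- buffer_face (a point): Face of the springy end buffer that the tooth on the arm's tail meets once past the catch, 6 mm above the stage. As the catch snaps in behind the tooth it draws the arm on a few mm and the push at the stud drops, down to 0 to 3 N. Some 2 to 6 mm further the tooth meets the buffer and the force at the stud rises steeply, 2 N per mm or more: 12 to 14 N is a good place to stop.
- trigger (a joint): How far the trigger button, with the catch, is down, m: 0 up, 0.011 at its stop. The passing tooth also pushes it down while the arm is being cocked; it springs back up when the arm is caught.
- trigger_top (a point): Centre of the top of the trigger button, an upright steel cylinder 18 mm in diameter, 30 mm above the stage (70 mm above the bench) when up, at (-67, 62) mm in the holder's frame. Press it straight down; with the arm cocked the catch lets go after about 3 to 8 mm and 4 to 9 N.
- slide_centre (a point): Centre, half-way up, of the chamber slide: a loose closed block 76 mm long (its x), 26 mm wide (its y), 24 mm high, about 50 g, grey with small windows along its sides and a white lid on top. It starts flat on the bench, right or left of the holder, and is grasped across its 26 mm width. Either way round fits.
Things that resemble listed ones, but are neither listed nor needed, are in the scene too. Leave any purple, turquoise or yellow look-alike of the part that bears slide_centre alone.

How it is judged (in metres and radians):
On the way, in this order (a step that is already met when the one before it is completed fails the run):
1. the arm is cocked and held by its catch, with the robot off it (value of joint clamp_arm above 0.36 rad and contact force between each of the fingers, the arm and clamp_arm below 0.2 N and velocity of joint clamp_arm between -0.05 and 0.05 rad/s), for 0.3 s.
2. the slide lies flat and released in the pocket, the arm still cocked (value of joint clamp_arm above 0.36 rad and x of slide_centre in the frame of pocket between -0.006 and 0.006 m and y of slide_centre in the frame of pocket between -0.018 and 0.003 m and z of slide_centre in the frame of pocket below 0.003 m and contact force between the fingers and chamber_slide below 0.2 N), for 0.3 s.
3. the trigger is pressed by the robot (value of joint trigger above 0.003 m and contact force between anything else and trigger above 1 N).
At the end, for the whole second after the job is handed in: The arm has snapped back and presses on the slide (arm angle 0.03 to 0.10 rad, more than 0.8 N), the slide sits lid up and flat in the pocket within 6 mm lengthwise, 2.5 mm across and in height and 0.06 rad, at rest, and the trigger button is up again (value of joint clamp_arm between 0.03 and 0.1 rad and contact force between clamp_arm and chamber_slide above 0.8 N and x of slide_centre in the frame of pocket between -0.006 and 0.006 m and y of slide_centre in the frame of pocket between -0.0025 and 0.0025 m and z of slide_centre in the frame of pocket between -0.0025 and 0.0025 m and angle between the x axis of slide_centre and the x axis of pocket, either way round below 0.06 rad and angle between slide_centre's own z axis and vertical below 0.06 rad and linear speed of chamber_slide below 0.01 m/s and value of joint trigger below 0.002 m); the robot touches nothing.
It fails at once if the arm is pushed with more than 20 N (contact force between any of the fingers, the arm and clamp_arm above 20 N).
It fails at once if a bystander is moved by more than 30 mm (distance of any of petri_dish, reagent, stain_jar, tip_box, objective, lens_brush, beaker from where it was at the start of the episode above 0.03 m).
It also fails if it takes over 72 s, if anything falls off the work surface, if the arm or the gripper's body presses on something with over 40 N, if the wrist force passes 120 N, or if a joint passes its speed limit or range.

ROBOT

A 7-joint arm with a two-finger parallel gripper is mounted at the origin on the work surface. World frame = base frame: x ahead of the robot, y to its left, z up, the work surface at z = 0. Lengths are in m, angles in degrees, forces in N, time in s.
With the tool pointing down it reaches from about 0.425 to 1.025 m from the base axis. Payload 9.4 kg.
Tool frame: the origin (TCP) lies on the centre line of the jaws, within the pads' length; the fingertips stand 8 mm ahead of it and the grasp point (between the pads) lies 11 mm behind it; x points along the fingers, z is the direction in which the jaws open and shut, and the axes are right-handed (so a half turn about x gives the same grasp; the last joint's range is limited). The gripper opens to 85 mm and grips with 20 to 120 N. Pads are 22 mm wide; open, the fingers measure 114 mm over their backs; the gripper's body (76 mm by 85 mm) begins 54 mm behind the grasp point. The pads swing forward as they close: fully open they stand 13 mm farther back than shut.
Start: joints at [-69.483, 34.337, -0.143, 91.639, 0.103, 54.024, -4.572], TCP at [0.305, 0.658, 0.239] pointing down, gripper open.
Joint ranges: [-147.43, 147.43], [-19.82, 112.94], [-74.19, 73.91], [6.32, 146.72], [-59.91, 239.91], [6.04, 106.73], [-150.56, 150.56]. Speed limits (degrees/s): [127.2, 127.2, 172.46, 172.46, 180, 180, 180].

INTERFACE

Orientations are given as [roll, pitch, yaw] about the fixed x, y, z axes, in that order (R = Rz(yaw) Ry(pitch) Rx(roll)).
In Python, from rig import env gives the robot as it stands.
- The arm moves only by the tool apply_moves, never from a script. Its argument "motion" is a list of rows, each a list of 4 numbers: the shift along the tool's x, y, z normalised to -1 to 1, where 1 is 100 cm, then the turn about the tool's x normalised to -1 to 1, where 1 is 45 degrees. In form: [[tx, ty, tz, yaw], ...]. A call has 1 to 5 rows; each row is the pose to reach, as a shift and turn from the pose measured when the call began, along the tool's axes at that moment; what a row does not reach only later rows make up. A row lasts 1/8 s, in which the tool goes at most 62.5 mm and 10.7 degrees, less where a joint would pass 70% of its speed; a pose out of reach is approached as far as the arm can. A call with a number of a shift or a turn outside -1 to 1 is refused whole. A call with a gripper value outside its range is refused whole. "gripper" is the finger opening in mm, from 0 to 85.4, set as the call begins (left out, the last holds). The fingers move at their own pace and stop on an object; "squeeze" is the grip in N (left out, the last holds). Time passes only in rows, so rows that repeat a pose let the fingers close. It gives the time, the measured TCP pose, the force and the opening at its end, in the units of the state.
- env.read_state(): the state, without advancing time (a new reading comes with each control period).
- env.read_camera(name): name is "side" or "top" or "wrist"; returns the picture (420x560x3 uint8, red, green, blue); there is no depth.
- env.camera_model(name): a dict with "fx", "fy", "cx", "cy" (pixels), "xyz" and "attitude" of the camera in the world. Camera axes: x right, y down, z forward; pixel columns grow to the right and rows downward; lengths in m; the calibration is good to about 2 mm. A picture is of the moment at which its call begins: read the wrist's pose just before it. camera_model takes no time and is no camera call; for the wrist camera it gives the pose at the moment of the call.
- env.finish_job(): hands the job in, once; it reports no verdict.
The state is a dict: "time": time; "q": joint angles; "qvel": joint speeds; "joint_efforts": joint torques, N m; "eef_pos": TCP position; "tcp_rot": TCP orientation; "contact_force": force on the tool from outside, world axes, zero at the start; "ft_torque": the same for the moment, N m; "width": opening from 0.0 (shut) to 1.0 (fully open).
Only numpy, scipy, OpenCV 4.12 (cv2) and the standard library are available. Lean on these libraries where they do the work, as an engineer would, in place of code of your own. Each camera call takes 0.05 s, during which the arm holds its last target. There are 200 camera calls.

## Working session

There is one attempt and no reset: what is moved stays moved. The work goes in short steps, Python scripts to look and compute and a tool call to move; the robot and the scene stay as the last step left them, time stands still between calls to the robot, and variables do not carry over. Pictures are saved under pics/ and viewed, about 8 in all and at most 12, crops included, and the job is handed in when it is done.

Besides the shell and the picture viewer there is one more tool, called after "Emit:" as name([rows], argument=value, ...), one row to a line, values as JSON. apply_moves: Moves the arm, as the interface text tells. Its arguments: {"type":"object","properties":{"motion":{"type":"array"},"gripper":{"type":"number"},"squeeze":{"type":"number"}},"required":["motion"]}

```bash
mkdir -p pics
cat > h.py <<'E'
import numpy as np, cv2
from scipy.spatial.transform import Rotation as R
from rig import env
def ray(m,u,v):
    A=np.array(m["attitude"]);
    Rm=A if A.shape==(3,3) else R.from_euler('xyz',A,degrees=True).as_matrix()
    d=Rm@np.array([(u-m["cx"])/m["fx"],(v-m["cy"])/m["fy"],1.]);return np.array(m["xyz"]),d
def onz(m,u,v,z):
    o,d=ray(m,u,v);return o+d*(z-o[2])/d[2]
def proj(m,p):
    A=np.array(m["attitude"]);Rm=A if A.shape==(3,3) else R.from_euler('xyz',A,degrees=True).as_matrix()
    c=Rm.T@(np.array(p)-np.array(m["xyz"]));return m["fx"]*c[0]/c[2]+m["cx"],m["fy"]*c[1]/c[2]+m["cy"]
def shot(n,f):
    m=env.camera_model(n);i=env.read_camera(n);cv2.imwrite(f'pics/{f}.png',i[:,:,::-1]);return m,i
E
python3 - <<'E'
from h import *
s=env.read_state();print(s)
for n in("top","side"):
    m,i=shot(n,n+"0");print(n,m)
print(env.camera_model("wrist"))
a=cv2.imread('pics/top0.png');b=cv2.imread('pics/side0.png')
E
```

```text
{'time': 0.0, 'q': array([-69.48332856,  34.385533  ,  -0.14662598,  91.68175732,
         0.10174513,  54.02365757,  -4.57054723]), 'qvel': array([-0.0494402 ,  0.04060983, -0.00822968, -0.01163432, -0.00878617,
        0.02342752, -0.06532796]), 'joint_efforts': array([-6.44558531e-04, -7.76467752e+01,  1.56533696e+00, -2.57996070e+01,
        1.24923579e-02,  9.04603105e-03,  1.35291245e-05]), 'eef_pos': array([0.30518269, 0.65712138, 0.23839875]), 'tcp_rot': array([-175.78581745,   89.90918138, -110.69213082]), 'contact_force': array([-0.04344698, -0.50843678, -0.71750739]), 'ft_torque': array([ 0.02199163, -0.01904309,  0.06633906]), 'width': 0.9955421836322084}
top {'fx': 459.8298275912199, 'fy': 459.8298275912199, 'cx': 283.7142174269201, 'cy': 211.76769412246674, 'xyz': array([0.37320904, 0.10875923, 1.10936852]), 'attitude': array([-1.68643978e+02,  1.48550488e-01, -9.02847352e+01])}
side {'fx': 487.9511450477575, 'fy': 487.9511450477575, 'cx': 275.7082234650194, 'cy': 214.4747125142663, 'xyz': array([ 0.03240588, -0.51944183,  0.7606874 ]), 'attitude': array([-129.03334205,    0.22488167,  -39.13626149])}
{'fx': 340.6538242287448, 'fy': 340.6538242287448, 'cx': 280.9021537627326, 'cy': 211.4707713186772, 'xyz': array([0.24116953, 0.68724977, 0.37136707]), 'attitude': array([1.63746095e+02, 9.02783837e-02, 6.51722502e+01])}
```

View pics/top0.png

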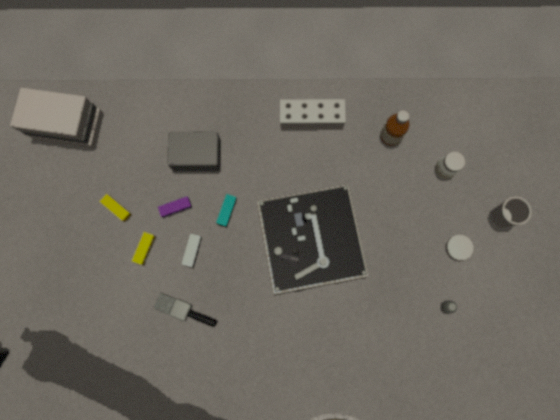

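View pics/side0.png

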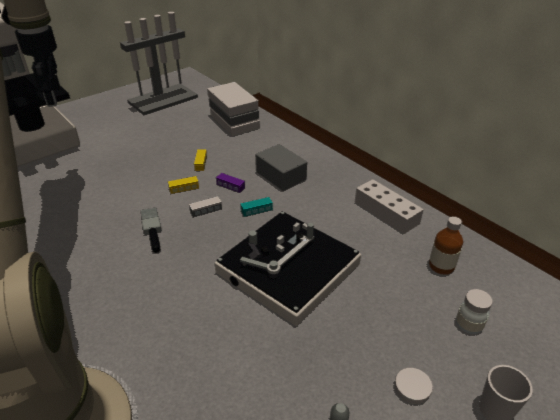

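The top view shows the holder's black stage with corners at about (260,203), (348,187), (365,272) and (273,290). The pivot is at (322,262), the stud near (312,216) and the trigger near (278,251). The white-lidded slide is at (191,250), and its look-alikes are purple, turquoise and yellow. The side view agrees.

```bash
cat >> h.py <<'E'
def fit(P,W):  # planar: W = R(a)P+t
    P=np.array(P);W=np.array(W)[:,:2];p=P.mean(0);w=W.mean(0);x=P-p;y=W-w
    a=np.arctan2((x[:,0]*y[:,1]-x[:,1]*y[:,0]).sum(),(x*y).sum());c,s=np.cos(a),np.sin(a);Q=np.array([[c,-s],[s,c]])
    return a,w-Q@p,Q,np.linalg.norm(W-(P@Q.T+w-Q@p),axis=1)
E
python3 - <<'E'
from h import *
m=env.camera_model("top");i=cv2.imread('pics/top0.png');g=i.max(2)
k=np.zeros_like(g);k[170:310,240:385]=255
b=cv2.morphologyEx(((g<45)&(k>0)).astype(np.uint8),cv2.MORPH_CLOSE,np.ones((25,25)))
c=max(cv2.findContours(b,0,1)[0],key=cv2.contourArea);q=cv2.boxPoints(cv2.minAreaRect(c));print(q)
C=[(65,90),(65,-134),(-160,-134),(-160,90)];G=[(260,203),(348,187),(365,272),(273,290)]
W=[onz(m,*min(q,key=lambda z:np.hypot(*(z-np.array(t)))),.04) for t in G]
a,t,Q,e=fit(np.array(C)/1000,W);print("holder",np.degrees(a),t,e)
for n,p in dict(pivot=(-.11,-.034,.063),stud=(.01,-.034,.09),trig=(-.067,.062,.07)).items():
    w=np.r_[Q@p[:2]+t,p[2]];print(n,w,proj(m,w))
hsv=cv2.cvtColor(i,cv2.COLOR_BGR2HSV);k=np.zeros_like(g);k[228:275,175:208]=1
b=((hsv[:,:,2]>130)&(k>0)).astype(np.uint8);c=max(cv2.findContours(b,0,1)[0],key=cv2.contourArea);r=cv2.minAreaRect(c);print(r)
w=np.array([onz(m,*z,.024) for z in cv2.boxPoints(r)]);print("slide",w.mean(0),w,np.linalg.norm(w[0]-w[1]),np.linalg.norm(w[1]-w[2]))
A=R.from_euler('xyz',env.read_state()['tcp_rot'],degrees=True).as_matrix();print(A)
cv2.imwrite('pics/c0.png',cv2.resize(i[180:300,170:380],None,fx=3.8,fy=3.8,interpolation=cv2.INTER_CUBIC))
E
```

```text
[[261.30768 203.53845]
 [345.73077 186.65384]
 [362.80768 272.03845]
 [278.38458 288.92307]]
holder 10.66232719856674 [0.56993276 0.07471773] [0.01451995 0.01190007 0.01678697 0.01516398]
pivot [0.46812264 0.02095249 0.063     ] (np.float64(323.3588158498154), np.float64(261.30117944267704))
stud [0.5860508  0.04315495 0.09      ] (np.float64(313.3864394451834), np.float64(208.09912727421772))
trig [0.49261826 0.1232509  0.07      ] (np.float64(278.24942767969657), np.float64(250.4330192648291))
((190.1509246826172, 249.47169494628906), (10.988844871520996, 32.417091369628906), 15.945395469665527)
slide [0.50153728 0.33260971 0.024     ] [[0.4681312  0.3544406  0.024     ]
 [0.54225648 0.33608386 0.024     ]
 [0.53484431 0.31062248 0.024     ]
 [0.46091713 0.32929189 0.024     ]] 0.07636443872294724 0.026518333583350377
[[-5.04911674e-04 -9.06974419e-01  4.21185408e-01]
 [-1.30236892e-03  4.21185701e-01  9.06973489e-01]
 [-9.99999024e-01 -9.05972813e-05 -1.39387687e-03]]
```

View pics/c0.png

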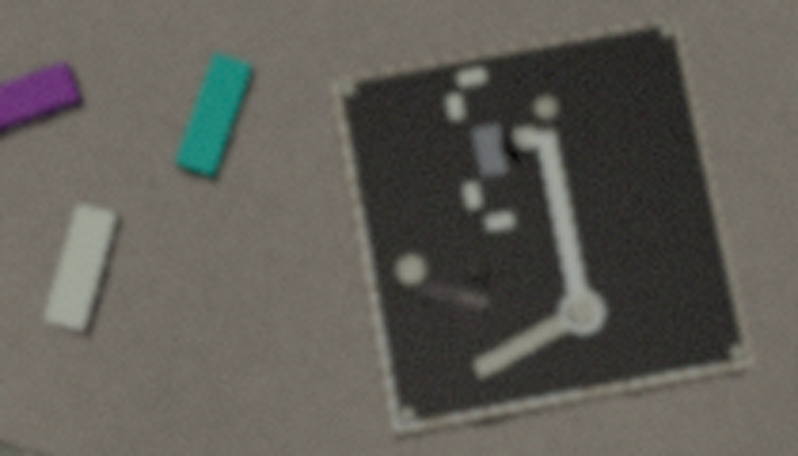

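Run:
```python
from h import *
m=env.camera_model("top")
f=lambda x,y,z:onz(m,170+(x+.5)/3.8-.5,180+(y+.5)/3.8-.5,z)
C=np.array([(65,90),(65,-134),(-160,-134),(-160,90),(-67,62),(10,-34),(-110,-34)])/1000
W=[f(335,82,.04),f(668,30,.04),f(748,365,.04),f(397,432,.04),f(411,268,.07),f(546,106,.096),f(582,312,.063)]
for s in (slice(0,4),slice(4,7)):
    a,t,Q,e=fit(C[s],W[s]);print(np.degrees(a),t,e,[np.round(Q.T@(w[:2]-t)*1000,1) for w in W])
for p in [(472,77,.05),(500,222,.05),(455,107,.056),(472,195,.056)]: print(np.round(Q.T@(f(*p)[:2]-t)*1000,1))
print(W[5],W[4])
```

```text
10.155139588903975 [0.56652446 0.07707034] [0.00503803 0.00955553 0.00516514 0.00598741] [array([63.5, 85.2]), array([  58.4, -127.1]), array([-155.6, -131.4]), array([-156.4,   85.3]), array([-63.8,  59.4]), array([ 13.4, -36.3]), array([-107.5,  -36.4])]
10.124613551058006 [0.56995077 0.07516644] [0.00020233 0.0004104  0.0005073 ] [array([60.4, 87.7]), array([  55.4, -124.6]), array([-158.5, -129. ]), array([-159.4,   87.6]), array([-66.9,  61.8]), array([ 10.4, -33.8]), array([-110.5,  -34. ])]
[45.8  3.2]
[-46.6   3.2]
[27.7 17.4]
[-28.   17.2]
[0.58611638 0.04367686 0.096     ] [0.4932495  0.12429224 0.07      ]
```

Emit:
apply_moves([
  [0, -0.497, -0.415, 1],
  [0, -0.497, -0.415, 1],
  [0, -0.497, -0.415, 1],
  [0, -0.497, -0.415, 1],
  [0, -0.497, -0.415, 1],
], gripper=0, squeeze=40)

```text
time: 0.72
eef_pos: [0.4389, 0.373, 0.2391]
tcp_rot: [-123.9, 89.9, -103.9]
contact_force: [1.0, 0.2, 0.2]
width: -0.002
```

```bash
cat >> h.py <<'E'
HA=np.radians(10.12);HT=np.array([.5700,.0752]);HQ=np.array([[np.cos(HA),-np.sin(HA)],[np.sin(HA),np.cos(HA)]])
def H(x,y): return HQ@np.array([x,y])+HT
def go(p,zang):  # print the shift/turn to TCP position p with jaw axis at world angle zang (mod 180)
    s=env.read_state();A=R.from_euler('xyz',s['tcp_rot'],degrees=True).as_matrix()
    d=A.T@(np.array(p)-s['eef_pos']);za=np.degrees(np.arctan2(A[1,2],A[0,2]));t=-((zang-za+90)%180-90)
    print("t",round(s['time'],2),"pos",s['eef_pos'].round(4),"za",za.round(1),"q7",s['q'][6].round(0),"F",s['contact_force'].round(1),"w",round(s['width'],3),"| shift",d.round(4),"turn",round(t/45,3))
E
python3 -c "
from h import *
go([*H(.010,-.006),.2],10.1)"
```

```text
t 0.72 pos [0.4389 0.373  0.2391] za 19.9 q7 -18.0 F [1.  0.2 0.2] w -0.002 | shift [ 0.0395 -0.3322  0.0307] turn 0.218
```

Emit:
apply_moves([
  [0.04, -0.332, 0.031, 0.218],
  [0.04, -0.332, 0.031, 0.218],
  [0.04, -0.332, 0.031, 0.218],
  [0.04, -0.332, 0.031, 0.218],
  [0.04, -0.332, 0.031, 0.218],
])

```text
time: 1.35
eef_pos: [0.571, 0.0922, 0.2021]
tcp_rot: [-120.2, 89.9, -110.1]
contact_force: [2.3, 0.1, 0.3]
width: 0.002
```

Emit:
apply_moves([
  [0, 0, 0, 0],
  [0, 0, 0, 0],
])

```text
time: 1.6
eef_pos: [0.5707, 0.0923, 0.2018]
tcp_rot: [-149.5, 89.9, -139.4]
contact_force: [-0.3, -0.3, -1.1]
width: 0.002
```

```bash
python3 -c "
from h import *
go([*H(.010,-.006),.075],10.1)"
```

```text
t 1.6 pos [0.5707 0.0923 0.2018] za 10.1 q7 6.0 F [-0.3 -0.3 -1.1] w 0.002 | shift [ 0.1268 -0.0226  0.0066] turn -0.0
```

Emit:
apply_moves([
  [0.06, -0.023, 0.007, 0],
  [0.11, -0.023, 0.007, 0],
  [0.127, -0.023, 0.007, 0],
  [0.127, -0.023, 0.007, 0],
])

```text
time: 2.1
eef_pos: [0.5809, 0.0721, 0.0744]
tcp_rot: [-170.7, 89.8, -160.5]
contact_force: [-0.4, -0.8, 0.3]
width: -0.002
```

```bash
python3 -c "
from h import *
go([*H(.010,-.016),.075],10.1)
m,i=shot('wrist','w1')
for p in [(*H(.01,-.034),.096),(*H(-.067,.062),.07),(*H(0,0),.04)]: print(proj(m,p))"
```

```text
t 2.1 pos [0.5809 0.0721 0.0744] za 10.2 q7 12.0 F [-0.4 -0.8  0.3] w -0.002 | shift [-0.0005 -0.0111 -0.0002] turn 0.002
(np.float64(279.0195619888531), np.float64(375.3275834660002))
(np.float64(82.94492969286765), np.float64(122.38115402154851))
(np.float64(261.037143038064), np.float64(242.8827600888617))
```

View pics/w1.png

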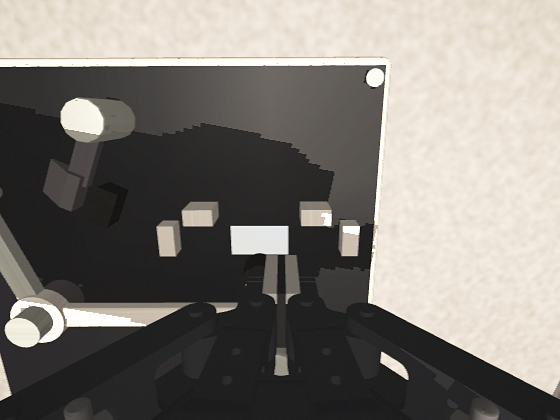

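Emit:
apply_moves([
  [0, -0.006, 0, 0.03],
  [0, -0.011, 0, 0.06],
  [0, -0.014, 0, 0.09],
  [0, -0.018, 0.001, 0.11],
  [0, -0.023, 0.001, 0.127],
])

```text
time: 2.78
eef_pos: [0.5867, 0.0495, 0.0757]
tcp_rot: [-159.0, 89.9, -154.6]
contact_force: [-0.3, 2.8, 2.3]
width: 0.0
```

```bash
cat >> h.py <<'E'
def arc(ths):
    s=env.read_state();A=R.from_euler('xyz',s['tcp_rot'],degrees=True).as_matrix();za=np.degrees(np.arctan2(A[1,2],A[0,2]))
    h=HQ.T@(s['eef_pos'][:2]-HT)-np.array([-.11,-.034]);r=np.hypot(*h);ph=np.arctan2(-h[1],h[0])
    th=np.arcsin(np.clip((np.hypot(*h)*np.sin(ph)+.018*np.cos(ph))/.12,-1,1))
    F=s['contact_force'];cur=ph+np.arctan2(.018,.12)
    print("t",round(s['time'],2),"theta~",cur.round(3),"r",r.round(4),"z",s['eef_pos'][2].round(4),"za-ideal",round(za-(10.12-np.degrees(cur)),1),"Ftan",(HQ.T@F[:2]@np.array([np.sin(cur),np.cos(cur)])).round(2),"F",F.round(1),"q",s['q'].round(0))
    for t in ths:
        p=H(*(np.array([-.11,-.034])+.12*np.array([np.cos(t),-np.sin(t)])+.018*np.array([np.sin(t),np.cos(t)])))
        d=A.T@(np.array([*p,.075])-s['eef_pos']);print(t,d.round(4),"turn",round((za-(10.12-np.degrees(t)))/45,3))
E
python3 -c "
from h import *
arc([.15,.2,.25,.3,.36])"
```

```text
t 2.77 theta~ 0.102 r 0.1221 z 0.0757 za-ideal 0.1 Ftan 2.8 F [-0.3  2.8  2.3] q [-18.  38.  11. 117. -16.  26.  10.]
0.15 [ 0.0007 -0.0059 -0.    ] turn 0.065
0.2 [ 0.0007 -0.012   0.0004] turn 0.128
0.25 [ 0.0007 -0.018   0.0006] turn 0.192
0.3 [ 0.0007 -0.0241  0.0004] turn 0.256
0.36 [ 0.0007 -0.0314 -0.0002] turn 0.332
```

Emit:
apply_moves([
  [0.001, -0.006, 0, 0.065],
  [0.001, -0.012, 0, 0.13],
  [0.001, -0.018, 0.001, 0.19],
  [0.001, -0.024, 0, 0.256],
  [0.001, -0.031, 0, 0.33],
])

```text
time: 3.4
eef_pos: [0.5891, 0.0184, 0.0746]
tcp_rot: [-152.9, 89.9, -163.5]
contact_force: [0.2, 5.4, 0.9]
width: 0.001
```

```bash
python3 -c "
from h import *
arc([.36,.38,.4,.42,.44,.46])"
```

```text
t 3.4 theta~ 0.359 r 0.1215 z 0.0746 za-ideal -0.2 Ftan 5.33 F [0.2 5.4 0.9] q [-17.  39.  14. 117. -21.  26.   3.]
0.36 [-0.0004 -0.0002 -0.0001] turn -0.003
0.38 [-0.0004 -0.0026  0.0002] turn 0.023
0.4 [-0.0004 -0.005   0.0005] turn 0.048
0.42 [-0.0004 -0.0074  0.0008] turn 0.074
0.44 [-0.0004 -0.0098  0.001 ] turn 0.099
0.46 [-0.0004 -0.0122  0.0011] turn 0.125
```

Emit:
apply_moves([
  [0, -0.0026, 0, 0.023],
  [0, -0.005, 0.0005, 0.048],
  [0, -0.0074, 0.0008, 0.074],
  [0, -0.0074, 0.0008, 0.074],
])

```text
time: 3.9
eef_pos: [0.5886, 0.0112, 0.0747]
tcp_rot: [-162.1, 89.9, -176.1]
contact_force: [2.1, 5.2, -0.1]
width: 0.002
```

Emit:
apply_moves([
  [0, -0.003, 0.0003, 0.032],
  [0, -0.003, 0.0003, 0.032],
])

```text
time: 4.15
eef_pos: [0.5883, 0.0088, 0.0747]
tcp_rot: [176.6, 89.9, 161.1]
contact_force: [3.4, 5.3, -0.2]
width: -0.0
```

Emit:
apply_moves([
  [0, -0.003, 0.0003, 0.032],
  [0, -0.003, 0.0003, 0.032],
])

```text
time: 4.4
eef_pos: [0.5881, 0.0063, 0.0747]
tcp_rot: [147.7, 89.9, 130.9]
contact_force: [2.1, 5.4, -0.1]
width: 0.0
```

```bash
python3 -c "
from h import *
arc([.48,.5,.52])"
```

```text
t 4.4 theta~ 0.459 r 0.1215 z 0.0747 za-ideal -0.7 Ftan 5.75 F [ 2.1  5.4 -0.1] q [-17.  39.  16. 118. -23.  26.  -0.]
0.48 [-0.0003 -0.0026  0.0003] turn 0.012
0.5 [-0.0003 -0.005   0.0006] turn 0.037
0.52 [-0.0003 -0.0074  0.0009] turn 0.063
```

Emit:
apply_moves([
  [0, -0.0035, 0.0003, 0.02],
  [0, -0.0035, 0.0003, 0.02],
])

```text
time: 4.65
eef_pos: [0.5875, 0.0031, 0.0747]
tcp_rot: [133.5, 89.9, 115.8]
contact_force: [1.3, 3.8, -0.2]
width: 0.002
```

Emit:
apply_moves([
  [0, -0.0033, 0.0003, 0.03],
  [0, -0.0033, 0.0003, 0.03],
])

```text
time: 4.9
eef_pos: [0.5869, 0.0002, 0.0747]
tcp_rot: [118.1, 89.9, 99.0]
contact_force: [2.1, 3.3, -0.6]
width: -0.002
```

Emit:
apply_moves([
  [0, -0.0018, 0.0001, 0.015],
  [0, -0.0018, 0.0001, 0.015],
])

```text
time: 5.15
eef_pos: [0.5868, -0.0009, 0.0748]
tcp_rot: [101.6, 89.9, 81.9]
contact_force: [2.7, 5.5, 0.9]
width: 0.001
```

Emit:
apply_moves([
  [0, -0.0018, 0.0001, 0.015],
  [0, -0.0018, 0.0001, 0.015],
])

```text
time: 5.4
eef_pos: [0.5866, -0.0017, 0.0747]
tcp_rot: [95.7, 89.8, 75.3]
contact_force: [3.1, 7.0, -0.2]
width: 0.005
```

```bash
python3 -c "
from h import *
arc([.54,.56,.58])"
```

```text
t 5.4 theta~ 0.525 r 0.1214 z 0.0747 za-ideal -0.4 Ftan 7.6 F [ 3.1  7.  -0.2] q [-16.  39.  16. 118. -24.  26.  -2.]
0.54 [-0.0003 -0.0018  0.0002] turn 0.009
0.56 [-0.0003 -0.0042  0.0006] turn 0.035
0.58 [-0.0003 -0.0066  0.0008] turn 0.06
```

Emit:
apply_moves([
  [0, -0.002, 0.0002, 0.01],
  [0, -0.002, 0.0002, 0.01],
])

```text
time: 5.65
eef_pos: [0.5864, -0.0028, 0.0748]
tcp_rot: [93.9, 89.8, 73.1]
contact_force: [3.1, 4.9, -0.4]
width: 0.003
```

Emit:
apply_moves([
  [0, -0.0018, 0.0002, 0.01],
  [0, -0.0018, 0.0002, 0.01],
])

```text
time: 5.9
eef_pos: [0.5863, -0.0034, 0.0748]
tcp_rot: [94.1, 89.7, 72.9]
contact_force: [3.3, 8.1, -0.0]
width: 0.001
```

Emit:
apply_moves([
  [0, -0.0018, 0.0002, 0.01],
  [0, -0.0018, 0.0002, 0.01],
])

```text
time: 6.15
eef_pos: [0.5861, -0.0043, 0.0748]
tcp_rot: [94.9, 89.7, 73.2]
contact_force: [2.5, 7.0, -0.0]
width: -0.0
```

Emit:
apply_moves([
  [0, -0.0022, 0.0002, 0.015],
  [0, -0.0022, 0.0002, 0.015],
  [0, -0.0022, 0.0002, 0.015],
])

```text
time: 6.52
eef_pos: [0.586, -0.0052, 0.0748]
tcp_rot: [93.3, 89.6, 71.0]
contact_force: [2.7, 5.3, -0.3]
width: 0.004
```

```bash
python3 -c "
from h import *
arc([.56])
m,i=shot('side','s1'); arc([])
cv2.imwrite('pics/s1c.png',cv2.resize(i[200:330,200:380,::-1],None,fx=4,fy=4,interpolation=cv2.INTER_CUBIC))"
```

```text
t 6.53 theta~ 0.555 r 0.1214 z 0.0748 za-ideal -0.6 Ftan 5.91 F [ 2.7  5.3 -0.3] q [-16.  39.  16. 118. -25.  26.  -3.]
0.56 [-0.0002 -0.0006 -0.    ] turn -0.006
t 6.58 theta~ 0.556 r 0.1214 z 0.0748 za-ideal -0.5 Ftan 6.8 F [ 3.   6.1 -0.2] q [-16.  39.  16. 118. -25.  26.  -3.]
```

Emit:
apply_moves([
  [0, -0.003, 0.0003, 0.02],
  [0, -0.003, 0.0003, 0.02],
])

```text
time: 6.82
eef_pos: [0.5852, -0.0079, 0.0748]
tcp_rot: [93.1, 89.6, 70.0]
contact_force: [2.5, 4.5, 0.4]
width: 0.004
```

Emit:
apply_moves([
  [0, -0.003, 0.0003, 0.025],
  [0, -0.003, 0.0003, 0.025],
])

```text
time: 7.08
eef_pos: [0.5843, -0.0109, 0.0748]
tcp_rot: [93.7, 89.6, 69.4]
contact_force: [2.3, 3.0, 0.4]
width: -0.001
```

Emit:
apply_moves([
  [0, -0.002, 0.0002, 0.02],
  [0, -0.002, 0.0002, 0.02],
])

```text
time: 7.32
eef_pos: [0.5839, -0.0126, 0.0748]
tcp_rot: [93.7, 89.6, 68.5]
contact_force: [1.9, 4.8, -0.3]
width: -0.003
```

```bash
python3 -c "
from h import *
arc([.64])"
```

```text
t 7.33 theta~ 0.618 r 0.1213 z 0.0748 za-ideal 0.1 Ftan 5.12 F [ 1.9  4.8 -0.3] q [-15.  39.  17. 118. -26.  26.  -4.]
0.64 [-0.0002 -0.0026  0.0004] turn 0.03
```

Emit:
apply_moves([
  [0, -0.0025, 0.0003, 0.025],
  [0, -0.0025, 0.0003, 0.025],
])

```text
time: 7.58
eef_pos: [0.5831, -0.0151, 0.0748]
tcp_rot: [94.1, 89.6, 67.8]
contact_force: [2.5, 2.6, 0.6]
width: -0.002
```

Emit:
apply_moves([
  [0, -0.0025, 0.0003, 0.025],
  [0, -0.0025, 0.0003, 0.025],
])

```text
time: 7.82
eef_pos: [0.5822, -0.0176, 0.0748]
tcp_rot: [95.4, 89.6, 68.0]
contact_force: [2.7, 4.5, -0.0]
width: 0.005
```

Emit:
apply_moves([
  [0, -0.0028, 0.0003, 0.025],
  [0, -0.0028, 0.0003, 0.025],
])

```text
time: 8.07
eef_pos: [0.5804, -0.0213, 0.0746]
tcp_rot: [102.6, 89.6, 74.0]
contact_force: [-0.1, 0.5, 0.1]
width: 0.0
```

Emit:
apply_moves([
  [0, -0.0025, 0.0003, 0.025],
  [0, -0.0025, 0.0003, 0.025],
])

```text
time: 8.32
eef_pos: [0.579, -0.0241, 0.0745]
tcp_rot: [109.4, 89.7, 79.6]
contact_force: [-0.4, 0.1, -0.0]
width: -0.002
```

```bash
python3 -c "
from h import *
arc([.7])"
```

```text
t 8.32 theta~ 0.721 r 0.1207 z 0.0745 za-ideal 1.4 Ftan -0.09 F [-0.4  0.1 -0. ] q [-15.  39.  18. 119. -27.  26.  -6.]
0.7 [-0.0004  0.0026  0.0003] turn 0.004
```

The force dropped clearly to about 0 N, so the catch has snapped in. I'll feel for the buffer in small steps.

Emit:
apply_moves([
  [0, -0.0015, 0.0005, 0.04],
  [0, -0.0015, 0.0005, 0.04],
])

```text
time: 8.57
eef_pos: [0.5788, -0.0252, 0.0745]
tcp_rot: [111.5, 89.6, 79.9]
contact_force: [0.5, 2.8, 0.8]
width: -0.002
```

Emit:
apply_moves([
  [0, -0.0015, 0.0003, 0.02],
  [0, -0.0015, 0.0003, 0.02],
])

```text
time: 8.82
eef_pos: [0.5786, -0.0261, 0.0746]
tcp_rot: [110.1, 89.6, 77.6]
contact_force: [0.8, 4.7, 0.3]
width: -0.001
```

Emit:
apply_moves([
  [0, -0.0015, 0.0003, 0.015],
  [0, -0.0015, 0.0003, 0.015],
])

```text
time: 9.07
eef_pos: [0.5783, -0.0268, 0.0746]
tcp_rot: [109.4, 89.6, 76.3]
contact_force: [1.8, 5.7, 0.7]
width: 0.001
```

```bash
python3 -c "
from h import *
arc([])"
```

```text
t 9.07 theta~ 0.744 r 0.1211 z 0.0746 za-ideal -0.7 Ftan 5.78 F [1.8 5.7 0.7] q [-15.  39.  19. 119. -28.  26.  -8.]
```

Emit:
apply_moves([
  [0, -0.002, 0.0003, 0.01],
  [0, -0.002, 0.0003, 0.01],
])

```text
time: 9.32
eef_pos: [0.5778, -0.028, 0.0746]
tcp_rot: [108.4, 89.5, 74.9]
contact_force: [2.4, 4.8, 0.5]
width: -0.002
```

Emit:
apply_moves([
  [0, -0.002, 0.0003, 0.01],
  [0, -0.002, 0.0003, 0.01],
])

```text
time: 9.57
eef_pos: [0.5773, -0.0288, 0.0746]
tcp_rot: [107.4, 89.5, 73.4]
contact_force: [2.1, 6.3, -1.1]
width: 0.002
```

Emit:
apply_moves([
  [0, -0.002, 0.0003, 0.01],
  [0, -0.002, 0.0003, 0.01],
])

```text
time: 9.82
eef_pos: [0.5771, -0.0293, 0.0746]
tcp_rot: [105.9, 89.4, 71.5]
contact_force: [3.0, 6.6, -0.9]
width: -0.004
```

Emit:
apply_moves([
  [0, -0.002, 0.0003, 0.01],
  [0, -0.002, 0.0003, 0.01],
])

```text
time: 10.07
eef_pos: [0.577, -0.0295, 0.0747]
tcp_rot: [104.0, 89.3, 69.2]
contact_force: [3.0, 7.5, -1.1]
width: -0.003
```

```bash
python3 -c "
from h import *
arc([])
m,i=shot('side','s2'); arc([])
cv2.imwrite('pics/s2c.png',cv2.resize(i[200:330,200:380,::-1],None,fx=4,fy=4,interpolation=cv2.INTER_CUBIC))"
```

```text
t 10.07 theta~ 0.769 r 0.1211 z 0.0747 za-ideal -0.8 Ftan 7.91 F [ 3.   7.5 -1.1] q [-15.  39.  19. 119. -29.  26.  -8.]
t 10.12 theta~ 0.768 r 0.1211 z 0.0747 za-ideal -0.9 Ftan 8.1 F [ 3.4  7.5 -1.2] q [-15.  39.  19. 119. -29.  26.  -8.]
```

View pics/s2c.png

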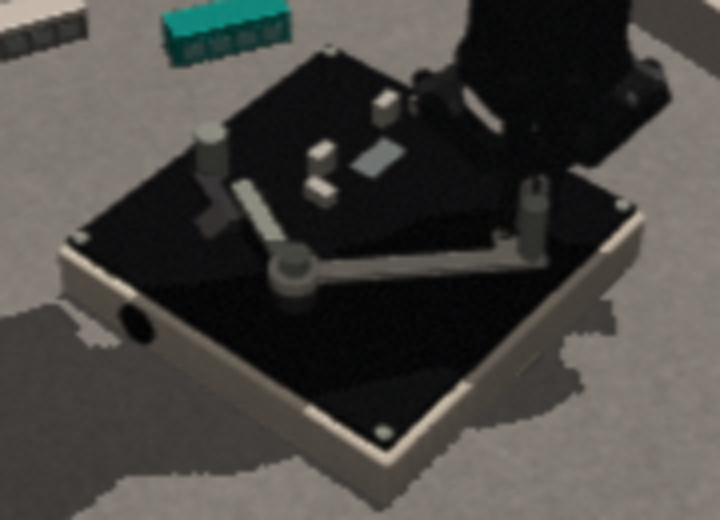

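Emit:
apply_moves([
  [0, -0.003, 0.0003, 0.01],
  [0, -0.003, 0.0003, 0.01],
])

```text
time: 10.38
eef_pos: [0.5768, -0.0302, 0.0747]
tcp_rot: [101.5, 89.1, 66.4]
contact_force: [4.0, 9.3, -1.2]
width: -0.004
```

Emit:
apply_moves([
  [0, -0.0033, 0.0003, 0.01],
  [0, -0.0033, 0.0003, 0.01],
])

```text
time: 10.62
eef_pos: [0.5765, -0.0306, 0.0748]
tcp_rot: [99.4, 89.0, 63.9]
contact_force: [5.1, 10.4, -2.2]
width: 0.001
```

~11.6 N and rising steeply: this is the buffer. I'll back off gently and see whether the arm stays.

Emit:
apply_moves([
  [0, 0.003, 0, 0],
  [0, 0.006, 0, 0],
  [0, 0.01, 0, 0],
  [0, 0.016, 0, 0],
  [0, 0.022, 0, 0],
])

```text
time: 11.25
eef_pos: [0.5895, -0.0128, 0.0752]
tcp_rot: [98.7, 89.0, 63.3]
contact_force: [-0.3, 0.4, 0.3]
width: 0.001
```

Emit:
apply_moves([
  [-0.04, 0, 0, 0],
  [-0.1, 0, 0, 0],
  [-0.15, 0, 0, 0],
  [-0.15, 0, 0, 0],
], gripper=60)

```text
time: 11.75
eef_pos: [0.5902, -0.0154, 0.229]
tcp_rot: [83.3, 88.8, 47.8]
contact_force: [-0.0, 0.2, -1.0]
width: 0.705
```

```bash
python3 -c "
from h import *
arc([])
m,i=shot('side','s3')
cv2.imwrite('pics/s3c.png',cv2.resize(i[200:330,200:380,::-1],None,fx=4,fy=4,interpolation=cv2.INTER_CUBIC))
go([.5015,.3326,.12],76.1)"
```

```text
t 11.75 theta~ 0.625 r 0.1282 z 0.229 za-ideal -9.8 Ftan 0.18 F [-0.   0.2 -1. ] q [-24.  28.  30. 112. -21.  44. -17.]
t 11.8 pos [ 0.5891 -0.0149  0.2268] za -35.5 q7 -17.0 F [-0.8  0.2 -0.2] w 0.704 | shift [ 0.1114  0.23   -0.273 ] turn 1.521
```

View pics/s3c.png

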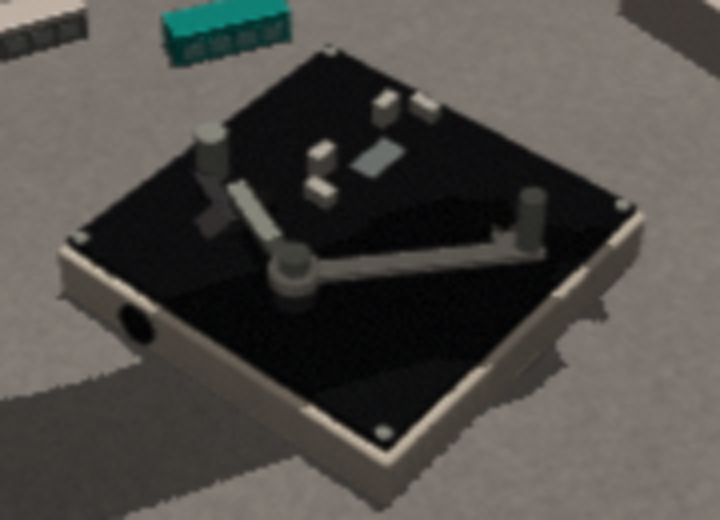

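Arm is held cocked. Next I go to the slide.

Emit:
apply_moves([
  [0.02, 0.23, -0.273, 1],
  [0.02, 0.23, -0.273, 1],
  [0.02, 0.23, -0.273, 1],
  [0.02, 0.23, -0.273, 1],
  [0.02, 0.23, -0.273, 1],
], gripper=50)

```text
time: 12.42
eef_pos: [0.5101, 0.2895, 0.2115]
tcp_rot: [135.1, 89.0, 54.4]
contact_force: [-0.3, 0.3, -0.5]
width: 0.584
```

```bash
python3 -c "
from h import *
go([.5015,.3326,.16],76.1);print(env.read_state()['q'].round())"
```

```text
t 12.43 pos [0.5101 0.2895 0.2115] za -80.6 q7 -81.0 F [-0.3  0.3 -0.5] w 0.584 | shift [ 0.052  -0.0021 -0.0433] turn 0.517
[-64.  33.  44. 114. -33.  45. -81.]
```

Emit:
apply_moves([
  [0.03, -0.002, -0.043, 0.517],
  [0.052, -0.002, -0.043, 0.517],
  [0.052, -0.002, -0.043, 0.517],
  [0.052, -0.002, -0.043, 0.517],
])

```text
time: 12.92
eef_pos: [0.502, 0.3313, 0.1601]
tcp_rot: [155.5, 89.1, 51.7]
contact_force: [0.4, 0.7, 0.1]
width: 0.588
```

```bash
python3 -c "
from h import *
go([.5015,.3326,.03],76.1);print(env.read_state()['q'].round())
m,i=shot('wrist','w2');h=cv2.cvtColor(i,cv2.COLOR_RGB2HSV)
print(proj(m,(.5015,.3326,.024)))
b=((h[:,:,2]>200)&(h[:,:,1]<40)).astype(np.uint8)
for c in cv2.findContours(b,0,1)[0]:
    if cv2.contourArea(c)>1500:
        r=cv2.minAreaRect(c);w=np.array([onz(m,*z,.024) for z in cv2.boxPoints(r)]);print(r,w.mean(0),w.round(4).tolist())
"
```

```text
t 12.93 pos [0.502  0.3313 0.1601] za -103.8 q7 -99.0 F [0.4 0.7 0.1] w 0.588 | shift [ 0.13   -0.0017  0.0007] turn 0.002
[-68.  39.  47. 115. -43.  44. -99.]
(np.float64(281.7711356579033), np.float64(205.29791786901924))
```

View pics/w2.png

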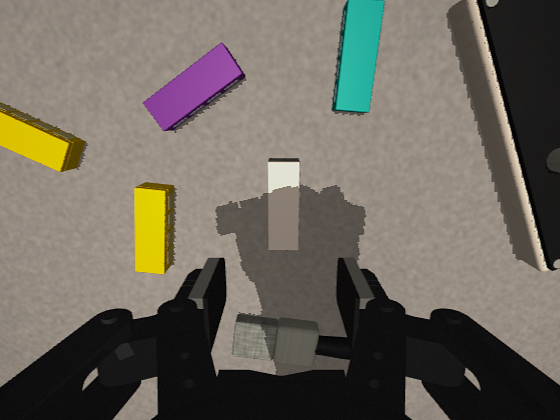

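```bash
python3 -c "
from h import *
m=env.camera_model('wrist')
w=np.array([onz(m,*p,.024) for p in [(268,163),(299,163),(299,249.5),(269,249.5)]]);print(w,w.mean(0),np.linalg.norm(w[1]-w[0]),np.linalg.norm(w[1]-w[2]))
l=w[0]+w[1]-w[2]-w[3];print(np.degrees(np.arctan2(l[1],l[0])))
c=w.mean(0);go([c[0],c[1],.013],76.1)"
```

```text
[[0.53794883 0.33525421 0.024     ]
 [0.53216827 0.31139928 0.024     ]
 [0.4605538  0.32782021 0.024     ]
 [0.46645685 0.35264867 0.024     ]] [0.49928194 0.33178059 0.024     ] 0.024545314483402653 0.0734729812510566
-13.294862645830868
t 12.97 pos [0.5023 0.3313 0.1606] za -103.8 q7 -99.0 F [-1.   0.5  1.9] w 0.586 | shift [ 0.1475 -0.0041  0.0027] turn 0.002
```

Emit:
apply_moves([
  [0.05, -0.003, 0.001, 0],
  [0.1, -0.003, 0.001, 0],
  [0.13, -0.003, 0.001, 0],
  [0.147, -0.003, 0.001, 0],
  [0.147, -0.003, 0.001, 0],
])

```text
time: 13.6
eef_pos: [0.5013, 0.3323, 0.0137]
tcp_rot: [158.0, 89.0, 54.2]
contact_force: [-0.5, 0.9, 0.6]
width: 0.583
```

```bash
python3 -c "
from h import *
go([.5004,.3322,.013],76.4)"
```

```text
t 13.6 pos [0.5013 0.3323 0.0137] za -103.8 q7 -88.0 F [-0.5  0.9  0.6] w 0.583 | shift [ 0.0007 -0.0008  0.0003] turn -0.005
```

Emit:
apply_moves([
  [0, 0, 0, 0],
  [0, 0, 0, 0],
  [0, 0, 0, 0],
  [0, 0, 0, 0],
  [0, 0, 0, 0],
], gripper=15, squeeze=30)

```text
time: 14.22
eef_pos: [0.5023, 0.3322, 0.0153]
tcp_rot: [154.0, 88.9, 50.2]
contact_force: [-0.7, -1.3, 7.5]
width: 0.295
```

Emit:
apply_moves([
  [-0.04, 0, 0, 0],
  [-0.09, 0, 0, 0],
  [-0.13, 0, 0, 0],
  [-0.13, 0, 0, 0],
])

```text
time: 14.72
eef_pos: [0.5018, 0.3311, 0.1487]
tcp_rot: [151.7, 88.6, 47.9]
contact_force: [1.0, -0.4, -1.1]
width: 0.296
```

```bash
python3 -c "
from h import *
m,i=shot('wrist','w3')
go([*H(0,-.006),.15],100.12)"
```

```text
t 14.78 pos [0.5009 0.331  0.1469] za -103.8 q7 -98.0 F [-1.   0.1 -1.5] w 0.299 | shift [-0.0067  0.1305  0.2374] turn -0.531
```

View pics/w3.png

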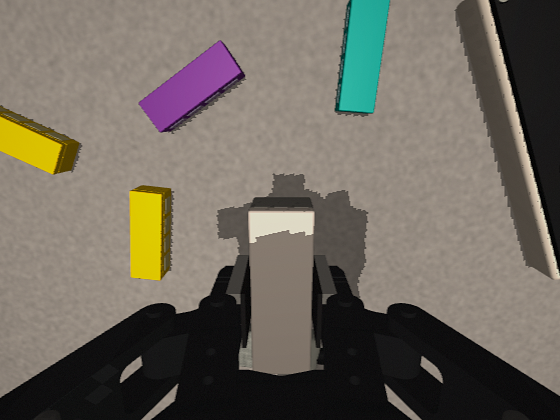

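```bash
python3 -c "
from h import *
m=env.camera_model('wrist');s=env.read_state();A=R.from_euler('xyz',s['tcp_rot'],degrees=True).as_matrix()
zt=s['eef_pos'][2]+.0087
for p in [(249.5,209.5),(313.5,209.5),(253,372),(308,373)]:
    w=onz(m,*p,zt);print((A.T@(w-s['eef_pos'])).round(4))
print(A.round(3))"
```

```text
[-0.0081  0.0358 -0.0119]
[-0.0086  0.036   0.0124]
[-0.0088 -0.0383 -0.0121]
[-0.0093 -0.0384  0.012 ]
[[ 0.015  0.971 -0.238]
 [ 0.018 -0.238 -0.971]
 [-1.     0.01  -0.021]]
```

Emit:
apply_moves([
  [-0.01, 0.131, 0.238, -0.53],
  [-0.01, 0.131, 0.238, -0.53],
  [-0.01, 0.131, 0.238, -0.53],
  [-0.01, 0.131, 0.238, -0.53],
  [-0.01, 0.131, 0.238, -0.53],
])

```text
time: 15.4
eef_pos: [0.5716, 0.0639, 0.153]
tcp_rot: [127.9, 88.7, 47.7]
contact_force: [-0.8, 0.2, -0.5]
width: 0.295
```

Emit:
apply_moves([
  [0, 0, 0, 0],
  [0, 0, 0, 0],
])

```text
time: 15.65
eef_pos: [0.5709, 0.0649, 0.1522]
tcp_rot: [131.7, 88.8, 51.5]
contact_force: [-0.8, 0.9, -0.7]
width: 0.299
```

```bash
python3 -c "
from h import *
go([*H(0.001,-.007),.057],100.12)
s=env.read_state();print(s['q'].round(),R.from_euler('xyz',s['tcp_rot'],degrees=True).as_matrix().round(3))"
```

```text
t 15.65 pos [0.5709 0.0649 0.1522] za -80.2 q7 -56.0 F [-0.8  0.9 -0.7] w 0.299 | shift [ 0.0953  0.0004 -0.0019] turn -0.006
[-35.  35.  35. 118. -35.  37. -56.] [[ 0.013  0.985  0.171]
 [ 0.017  0.171 -0.985]
 [-1.     0.016 -0.014]]
```

Emit:
apply_moves([
  [0.04, 0, -0.002, 0],
  [0.07, 0, -0.002, 0],
  [0.085, 0, -0.002, 0],
  [0.085, 0, -0.002, 0],
])

```text
time: 16.15
eef_pos: [0.5711, 0.0692, 0.0665]
tcp_rot: [135.7, 88.8, 55.6]
contact_force: [-0.4, -0.0, 0.7]
width: 0.3
```

```bash
python3 -c "
from h import *
go([*H(0.001,-.007),.056],100.12)"
```

```text
t 16.15 pos [0.5711 0.0692 0.0665] za -80.1 q7 -50.0 F [-0.4 -0.   0.7] w 0.3 | shift [0.0105 0.0009 0.0011] turn -0.005
```

Emit:
apply_moves([
  [0.006, 0.001, 0.001, 0],
  [0.0105, 0.001, 0.001, 0],
  [0.0105, 0.001, 0.001, 0],
])

```text
time: 16.52
eef_pos: [0.5724, 0.0686, 0.0561]
tcp_rot: [135.5, 88.8, 55.4]
contact_force: [-0.3, 0.1, 0.2]
width: 0.299
```

```bash
python3 -c "
from h import *
go([*H(0.001,-.007),.056],100.12)"
```

```text
t 16.52 pos [0.5724 0.0686 0.0561] za -80.1 q7 -49.0 F [-0.3  0.1  0.2] w 0.299 | shift [ 0.0001 -0.0002  0.0001] turn -0.005
```

Emit:
apply_moves([
  [0.0015, 0, 0, 0],
  [0.0015, 0, 0, 0],
])

```text
time: 16.77
eef_pos: [0.5727, 0.0686, 0.0553]
tcp_rot: [134.6, 88.8, 54.5]
contact_force: [-0.5, -0.3, 4.6]
width: 0.3
```

Emit:
apply_moves([
  [0.0015, 0, 0, 0],
  [0.0015, 0, 0, 0],
])

```text
time: 17.02
eef_pos: [0.5727, 0.0686, 0.0552]
tcp_rot: [134.9, 88.7, 54.7]
contact_force: [-2.8, 0.7, 17.2]
width: 0.297
```

Emit:
apply_moves([
  [-0.001, 0, 0, 0],
  [-0.001, 0, 0, 0],
  [-0.001, 0, 0, 0],
  [-0.001, 0, 0, 0],
], gripper=40)

```text
time: 17.52
eef_pos: [0.5726, 0.0686, 0.056]
tcp_rot: [135.3, 88.7, 55.2]
contact_force: [-0.6, 0.4, -0.1]
width: 0.469
```

Emit:
apply_moves([
  [-0.02, 0, 0, 0],
  [-0.06, 0, 0, 0],
  [-0.11, 0, 0, 0],
  [-0.11, 0, 0, 0],
])

```text
time: 18.02
eef_pos: [0.5728, 0.0664, 0.169]
tcp_rot: [127.2, 88.5, 47.0]
contact_force: [-0.2, -0.1, -0.2]
width: 0.467
```

```bash
python3 -c "
from h import *
m,i=shot('wrist','w4')
go([*H(-.067,.062),.15],100.12)
for x,y in [(38,6),(38,-20),(-38,-20),(-38,6)]: print(np.round(proj(m,(*H(x/1e3,y/1e3),.064))))"
```

```text
t 18.07 pos [0.5719 0.0669 0.1672] za -80.1 q7 -57.0 F [-0.1 -0.2 -0.3] w 0.468 | shift [ 0.0171 -0.068  -0.07  ] turn -0.005
[261. 167.]
[298. 167.]
[297. 267.]
[263. 267.]
```

View pics/w4.png

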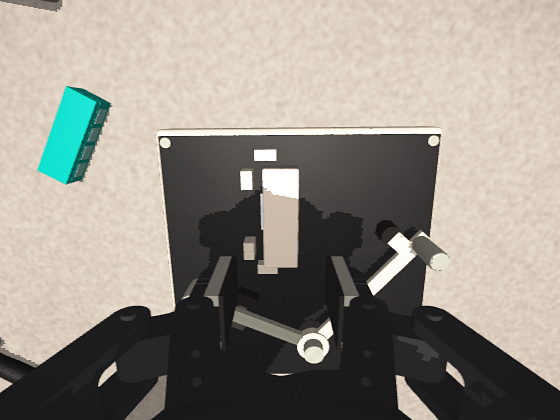

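The slide lies in the pocket within about 1 px of the intended outline: corners at (263,168) and (298,268). The arm is still cocked, with the stud at (433,252). Now the trigger.

Emit:
apply_moves([
  [0.01, -0.068, -0.07, 0],
  [0.01, -0.068, -0.07, 0],
  [0.01, -0.068, -0.07, 0],
  [0.01, -0.068, -0.07, 0],
  [0.01, -0.068, -0.07, 0],
], gripper=0)

```text
time: 18.7
eef_pos: [0.4939, 0.1236, 0.1569]
tcp_rot: [129.5, 88.6, 49.3]
contact_force: [0.5, -0.5, 0.1]
width: -0.002
```

```bash
python3 -c "
from h import *
go([*H(-.067,.062),.09],100.12);print(env.read_state()['q'].round())"
```

```text
t 18.7 pos [0.4939 0.1236 0.1569] za -80.2 q7 -61.0 F [ 0.5 -0.5  0.1] w -0.002 | shift [ 0.0669 -0.0018  0.0001] turn -0.006
[-45.  31.  36. 126. -37.  32. -61.]
```

Emit:
apply_moves([
  [0.03, -0.002, 0, 0],
  [0.055, -0.002, 0, 0],
  [0.067, -0.002, 0, 0],
  [0.067, -0.002, 0, 0],
])

```text
time: 19.2
eef_pos: [0.4932, 0.1238, 0.0895]
tcp_rot: [130.5, 88.7, 50.3]
contact_force: [-0.1, 0.8, 0.6]
width: 0.003
```

Emit:
apply_moves([
  [0.005, 0, 0, 0],
  [0.01, 0, 0, 0],
  [0.01, 0, 0, 0],
])

```text
time: 19.58
eef_pos: [0.4933, 0.124, 0.0794]
tcp_rot: [130.6, 88.6, 50.4]
contact_force: [-0.6, 0.3, 0.8]
width: 0.0
```

```bash
python3 -c "
from h import *
go([*H(-.067,.062),.07],100.12)"
```

```text
t 19.57 pos [0.4933 0.124  0.0794] za -80.2 q7 -53.0 F [-0.6  0.3  0.8] w 0.0 | shift [ 0.0094 -0.0003 -0.0003] turn -0.008
```

Emit:
apply_moves([
  [0.002, 0, 0, 0],
  [0.004, 0, 0, 0],
  [0.006, 0, 0, 0],
  [0.008, 0, 0, 0],
  [0.008, 0, 0, 0],
])

```text
time: 20.2
eef_pos: [0.4936, 0.1243, 0.0716]
tcp_rot: [130.5, 88.6, 50.2]
contact_force: [-0.1, 0.3, 4.9]
width: 0.001
```

Emit:
apply_moves([
  [0.002, 0, 0, 0],
  [0.003, 0, 0, 0],
  [0.003, 0, 0, 0],
])

```text
time: 20.58
eef_pos: [0.4936, 0.1243, 0.0689]
tcp_rot: [130.6, 88.6, 50.4]
contact_force: [0.0, 0.0, 6.4]
width: 0.002
```

```bash
python3 -c "
from h import *
m,i=shot('side','s4')
cv2.imwrite('pics/s4c.png',cv2.resize(i[200:330,200:380,::-1],None,fx=4,fy=4,interpolation=cv2.INTER_CUBIC))
go([*H(-.067,.062),.07],100.12)"
```

```text
t 20.62 pos [0.4936 0.1244 0.0689] za -80.2 q7 -52.0 F [-1.5  0.2  7.1] w -0.001 | shift [-0.0011 -0.0004 -0.0002] turn -0.008
```

View pics/s4c.png

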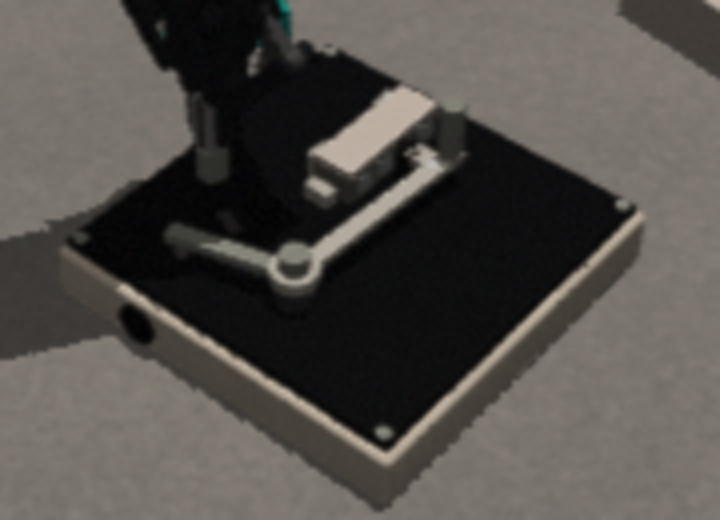

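The arm has snapped back onto the slide. I'll withdraw straight up and check.

Emit:
apply_moves([
  [-0.01, 0, 0, 0],
  [-0.03, 0, 0, 0],
  [-0.08, 0, 0, 0],
  [-0.12, 0, 0, 0],
  [-0.12, 0, 0, 0],
])

```text
time: 21.25
eef_pos: [0.4927, 0.1223, 0.1916]
tcp_rot: [126.6, 88.4, 46.4]
contact_force: [-0.7, 0.4, 0.4]
width: 0.002
```

Emit:
apply_moves([
  [0, -0.06, -0.1, 0],
  [0, -0.06, -0.15, 0],
  [0, -0.06, -0.2, 0],
  [0, -0.06, -0.2, 0],
  [0, -0.06, -0.2, 0],
])

```text
time: 21.88
eef_pos: [0.3982, 0.311, 0.1929]
tcp_rot: [126.4, 88.5, 46.5]
contact_force: [-0.0, -1.1, 0.8]
width: -0.001
```

```bash
python3 -c "
from h import *
m,i=shot('top','t5')
cv2.imwrite('pics/t5c.png',cv2.resize(i[180:300,240:380,::-1],None,fx=5,fy=5,interpolation=cv2.INTER_CUBIC))
go([*H(-.067,.062),.07],100.12)
for x,y,z in [(38,13,.064),(38,-13,.064),(-38,-13,.064),(-38,13,.064),(-67,62,.07)]: 
    u,v=proj(m,(*H(x/1e3,y/1e3),z));print(round((u-240+.5)*5),round((v-180+.5)*5))"
```

```text
t 21.93 pos [0.3989 0.3093 0.1931] za -80.1 q7 -86.0 F [ 0.4 -1.2  0.1] w 0.001 | shift [0.1212 0.0584 0.2002] turn -0.005
255 115
310 105
341 264
285 274
191 354
```

View pics/t5c.png

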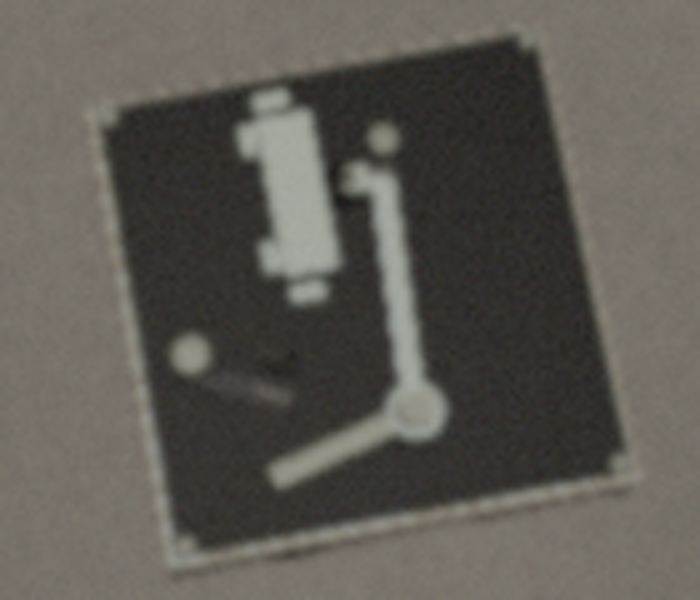

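```bash
python3 -c "
from h import *
m=env.camera_model('top')
f=lambda x,y,z:HQ.T@(onz(m,240+(x+.5)/5-.5,180+(y+.5)/5-.5,z)[:2]-HT)
s=f(383,138,.096);print(s*1e3,'theta',np.arctan2(-(s[1]+.034),s[0]+.11))
for p in [(383,172,.06),(355,180,.06)]:print(f(*p)*1e3)
for t in (0,.06):print(t,np.array([-110,-34])+110*np.array([np.cos(t),-np.sin(t)])+19.6*np.array([np.sin(t),np.cos(t)]))"
```

```text
[  9.88724926 -40.39586518] theta 0.05329847646545498
[  1.06002605 -41.09388962]
[ -0.30026479 -27.56435715]
0 [  0.  -14.4]
0.06 [  0.97735392 -21.03131013]
```

Arm angle measures about 0.053 rad, in line with the ~0.06 expected when clamping. The slide is against the fence and the trigger is up.

```bash
python3 -c "
from h import *
print(env.finish_job())"
```

```text
the job is handed in; nothing more can be done
None
```

The job is done and handed in at about 22 s of the 72 s allowed; no verdict was reported.

- **Cocking:** I pushed the stud with closed fingers. The push dropped from about 5 N to 0 N near 0.70 rad, then rose steeply into the buffer. I stopped at about 11.6 N, a little under the suggested 12–14 N, and backed off. A side picture showed the arm staying cocked by itself.
- **Slide:** I laid it in the pocket about 7 mm short of the fence and let go. A wrist picture put its corners within about 1–2 px of the target outline, with the arm still cocked.
- **Trigger:** I pressed it straight down at about 6–7 N, and the arm snapped back onto the slide. I then withdrew upwards and away.

**Last checks (top view):**
- The slide is against both fence posts, between the end stops, and matches the predicted clamped outline.
- The arm angle is about 0.053 rad, within the required 0.03–0.10.
- The trigger button looks up, but I could not measure its height from above.
- The clamping force could not be measured; it is only implied by the arm angle.
- I did not check the rest of the bench for moved things in the last picture, but no contact away from the job was felt.

**Oddities on the way:**
- The force readings were noisy, about ±1 N. One dip near 0.52 rad looked like the catch but was not.
- The fingers seemed to touch the bench with about 7.5 N while closing on the slide.
- Setting the slide down pressed on the stage with about 17 N for a moment.

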